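# Arm the logger and close the transport pod on its dowels

### The job

Get the medical transport pod ready: in its open lower half, push the logger's red mushroom knob right down, let it spring back up, then twist it clockwise to its stop to arm it. Then set the orange upper half level on the two dowels of the lower half and press it down until the seam is shut all round against the sprung seal; finish while still holding it pressed shut, without letting go. Leave the other things on the table where they are.

Things in the scene. Friction and masses are not known exactly. Their poses are not given: they have to be found in the camera images.
- pod_base: Lower half, fixed: white open box 150 (x) x 120 (y) mm, walls 6, rim 42 mm above the table, on a dark nest plate 250 x 130 x 6 mm. Origin: on the table under its centre; x along the long side, z up. Ears 32 x 44 mm at both ends, level with the rim, carry the dowels at x = +91 and -91 mm. A grey logger with the red knob is in its middle. The upper half fits either way round.
- base_seam (a point): Centre of the lower half's rim plane, 42 mm above the table, above pod_base's origin; same axes as pod_base. Where top_seam must come. Inside the blue seal frame the opening is 125 (x) x 95 (y) mm, its top 48 mm above the table: fingers that grip the knob must fit inside it, so open them only part way (about 45 mm).
- dowel_a (a point): Tip of the steel dowel at pod_base's +x end: upright, 10 mm diameter, 21 mm tall above the rim (63 mm above the table), its top 6 mm tapered.
- dowel_b (a point): Tip of the same kind of dowel at pod_base's -x end.
- twist_grip (a point): Red mushroom knob on pod_base's upright axis: disc of 40 mm diameter, 30 to 36 mm above the table, with a grip bar on it, 38 long x 14 wide, 36 to 68 mm above the table. This point is on the axis 57 mm above the table (11 below the bar's top) and goes down with the knob. Its x lies along the bar: along pod_base's x at twist 0, turned clockwise from above by the value of twist.
- press (a joint): How far the red knob is pushed down, m: 0 up, 0.006 fully down. Spring return: starts to move at about 2 N, fully down at about 6 N; it comes back up by itself.
- twist (a joint): How far the red knob is turned clockwise seen from above, rad: starts between 0 and 0.25, stop at 1.35 (armed). Light friction (0.04 N m); stays where it is left.
- seal (a joint): How far the blue sprung seal frame just inside the lower rim is pushed down, m: 0 when it stands 6 mm above the rim, 0.006 when level with the rim. Starts to move at about 4 N, level at about 12 N, so the upper half (about 3 N) does not close by its own weight: it takes about 9 N more.
- pod_top: Orange upper half, loose, about 0.3 kg, lying right way up on the table: hollow box open below, 150 (x) x 120 (y) x 40 mm, walls 12, an ear 32 x 44 x 14 mm at each end flush with the underside; each ear has a through hole of 12 mm (chamfered) for a dowel, at x = +91 and -91 mm. Origin: centre of the underside; x along the long side, z up.
- top_grip (a point): Point to grip the upper half: in the black handle block on its top, 80 long (x) x 22 wide (y) mm, 40 to 74 mm above the underside. This point is 62 mm above the underside on the centre line, 12 mm below the handle's top; same axes as pod_top.
- top_seam (a point): Centre of the upper half's underside, same axes as pod_top.
- marker: Bystander: blue marker lying between the halves, 14 mm thick, about 130 mm long. Leave alone.
- vial: Bystander: small glass vial with blue cap, 28 mm diameter, 55 mm tall, standing on the robot's side of the halves. Leave alone.
- tape: Bystander: roll of tape, 100 mm diameter, 48 mm tall, lying flat beyond the halves. Leave alone.
- coolant: Bystander: blue coolant brick, 90 x 140 x 26 mm, beyond the halves. Leave alone.
- carton: Bystander: small cardboard box, 70 x 110 x 50 mm, beyond the halves. Leave alone.
- cup: Bystander: white cup, 80 mm diameter, 90 mm tall, at the left. Leave alone.
- flask: Bystander: amber bottle, 60 mm diameter, 130 mm tall, at the right. Leave alone.
Things that resemble listed ones, but are neither listed nor needed, are in the scene too. Of the things like the pod_top, leave any that is brown; of the rest the smaller one is meant.

How it is judged:
By the outcome, as a careful person would: the job done as asked, in the order asked, and still so for the second after the job is handed in, while the arm keeps its last pose, push and grip.
It also fails if it takes over 54 s, if anything falls off the work surface, if the arm or the gripper's body presses on something with over 40 N, if the wrist force passes 120 N, or if a joint passes its speed limit or range.

### The arm

A 6-joint arm with a two-finger parallel gripper is mounted at the origin on the work surface. World frame = base frame: x ahead of the robot, y to its left, z up, the work surface at z = 0. Lengths are in mm, angles in rad, forces in N, time in s.
With the tool pointing down it reaches from about 325 to 775 mm from the base axis. Payload 5.5 kg.
Tool frame: the origin (TCP) lies at the very end of the fingers, on their centre line; the grasp point (between the pads) lies 19 mm behind it; z points along the fingers, y is the line along which they close (so a half turn about z gives the same grasp; the last joint's range is limited). The gripper opens to 85 mm and grips with 20 to 120 N. Pads are 22 mm wide; open, the fingers measure 114 mm over their backs; the gripper's body (76 mm by 85 mm) begins 54 mm behind the grasp point. The pads swing forward as they close: fully open they stand 13 mm farther back than shut.
Start: joints at [1.064, 0.091, 1.231, -0, 1.82, -0.057], TCP at [260.878, 540.333, 231.275] pointing down, gripper open.
Joint ranges: [-2.87, 2.87], [-0.86, 2.18], [0.17, 2.46], [-1.51, 4.65], [0.06, 2.69], [-2.65, 2.65]. Speed limits (rad/s): [2.57, 2.57, 3.01, 3.14, 3.14, 3.14].

### API

Orientations are given as a unit quaternion [x, y, z, w].
In Python, from bench import env gives the robot as it stands. The module is installed in compiled form; this text tells all that it offers.
- The arm moves only by the shell command python3 -m crank 'ROWS' [FORCE]. ROWS is JSON, a list that holds one entry, the list of rows, each a list of 7 numbers: the shift along the tool's x, y, z in units of 40 mm (1.0 is 40 mm), then the turn, a rotation vector about the tool's x, y, z in units of 5 degrees (1.0 is 5 degrees), then the closure in counts, from 0 (fully open) to 255 (shut). In form: [[[tx, ty, tz, rx, ry, rz, claw], ...]]. A call has 1 to 10 rows; each row shifts and turns the commanded pose from where the row before left it, along the tool's axes as they then stand; what a row does not reach is not made up. A row lasts 1/12 s, in which the tool goes at most 41.7 mm and 7.16 degrees, less where a joint would pass 70% of its speed; a pose out of reach is approached as far as the arm can. A call is refused whole if a number of a shift passes 1 or a number of a turn 1, either way. A call with a gripper value outside its range is refused whole. The fingers move at their own pace and stop on an object; FORCE is the grip in N (left out, the last holds). Time passes only in rows, so rows that do not move let the fingers close. It gives the time, the measured TCP pose, the force, the opening and the grip force at its end, in the units of the state.
- env.get_state(): the state, without advancing time (a new reading comes with each control period).
- env.grab_frame(name): name is "side" or "top"; returns a dict with "color" (420x560x3 uint8, red, green, blue), "mtx" (3x3 intrinsics, pixels), "R" (3x3) and "t" (3): a world point X has camera coordinates R X + t. Camera axes: x right, y down, z forward; pixel columns grow to the right and rows downward; lengths in mm; the calibration is good to about 2 mm. A picture is of the moment at which its call begins. There is no depth.
- env.close_job(): hands the job in; it is judged then, once.
The state is a dict: "time": time; "joint_positions": joint angles; "joint_velocities": joint speeds; "joint_torque": joint torques, N m; "eef_pos": TCP position; "ee_rot": TCP orientation; "ft_force": force on the tool from outside, world axes, zero at the start; "wrist_torque": the same for the moment, N m; "gripper_width": finger opening in mm; "grasp_force": force on a finger pad.
Only numpy, scipy, OpenCV 4.12 (cv2) and the standard library are available. Lean on these libraries where they do the work, as an engineer would, in place of code of your own. Each camera call takes 0.05 s, during which the arm holds its last target. There are 200 camera calls.

## Working session

There is one attempt and no reset: what is moved stays moved. The work goes in short steps, Python scripts to look and compute and a shell command to move; the robot and the scene stay as the last step left them, time stands still between calls to the robot, and variables do not carry over. Pictures are saved under pics/ and viewed, at most 10 in all, crops included, and the job is handed in when it is done.

```bash
mkdir -p pics; python3 - <<'E'
from bench import env
import cv2,numpy as np
for n in("top","side"):
    f=env.grab_frame(n); cv2.imwrite(f"pics/{n}0.png",f["color"][:,:,::-1]); print(n,f["mtx"].tolist(),f["R"].round(4).tolist(),f["t"].round(1).tolist(), (-f["R"].T@f["t"]).round(0))
s=env.get_state(); print(s)
E
```

```text
top [[413.79726776257485, 0.0, 277.5409475541927], [0.0, 413.79726776257485, 210.34332713066797], [0.0, 0.0, 1.0]] [[0.0139, -0.9997, 0.0196], [-0.9823, -0.0173, -0.1865], [0.1868, -0.0167, -0.9823]] [-9.6, 490.8, 1159.2] [ 266.   18. 1230.]
side [[420.17183110624694, 0.0, 287.0610564399963], [0.0, 420.17183110624694, 208.8812698020537], [0.0, 0.0, 1.0]] [[0.9998, 0.0069, 0.0181], [0.0181, -0.6677, -0.7442], [0.0069, 0.7444, -0.6677]] [-504.0, 53.4, 1117.6] [ 495. -793.  795.]
{'time': 0.1, 'joint_positions': array([ 1.06428163e+00,  9.17974689e-02,  1.23176865e+00,  7.62847658e-06,
        1.81980141e+00, -5.67048221e-02]), 'joint_velocities': array([ 0.00101948, -0.00061386, -0.00271436, -0.00051223, -0.00056948,
        0.00152349]), 'joint_torque': array([ 3.16090431e-03, -4.60215390e+01, -4.19218004e+01,  4.25136636e-05,
        1.06327681e-02, -2.61546705e-05]), 'eef_pos': array([260.75569315, 540.09552893, 230.25382038]), 'ee_rot': array([ 2.23012692e-01,  9.74815137e-01, -8.51455218e-04, -2.50173340e-04]), 'ft_force': array([ 0.24461923, -0.29802525,  0.99382678]), 'wrist_torque': array([0.02381893, 0.01805801, 0.0155859 ]), 'grasp_force': 0.0, 'gripper_width': 85.44423363124953}
```

View pics/top0.png

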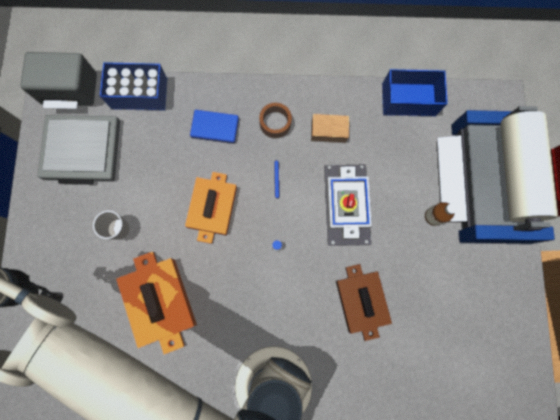

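View pics/side0.png

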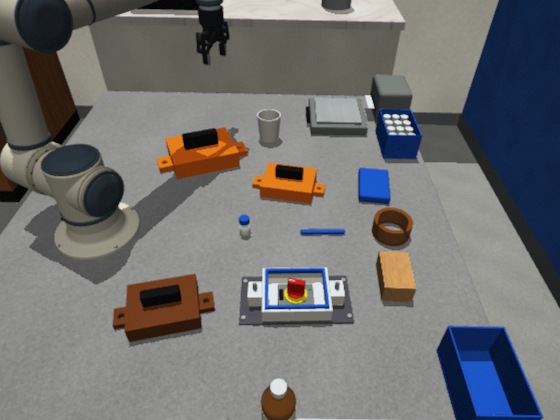

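Top view: the two orange pod tops are the small one at (212,205) and the large one at (155,303). The brown one is at (365,300). The base is at (348,204). The small orange one at (212,205), side view (289,182), is the one meant: it isn't brown, and it's the smaller of the two that remain. I'll check it in enlarged crops.

```bash
python3 - <<'E'
import cv2,numpy as np
t=cv2.imread("pics/top0.png");s=cv2.imread("pics/side0.png")
def c(im,x,y): return cv2.resize(im[y:y+75,x:x+100],(400,300),interpolation=cv2.INTER_CUBIC)
o=np.vstack([np.hstack([c(t,160,168),c(t,298,166)]),np.hstack([c(s,240,150),c(s,246,255)])])
cv2.imwrite("pics/crops.png",o)
E
```

```text
(no output)
```

View pics/crops.png

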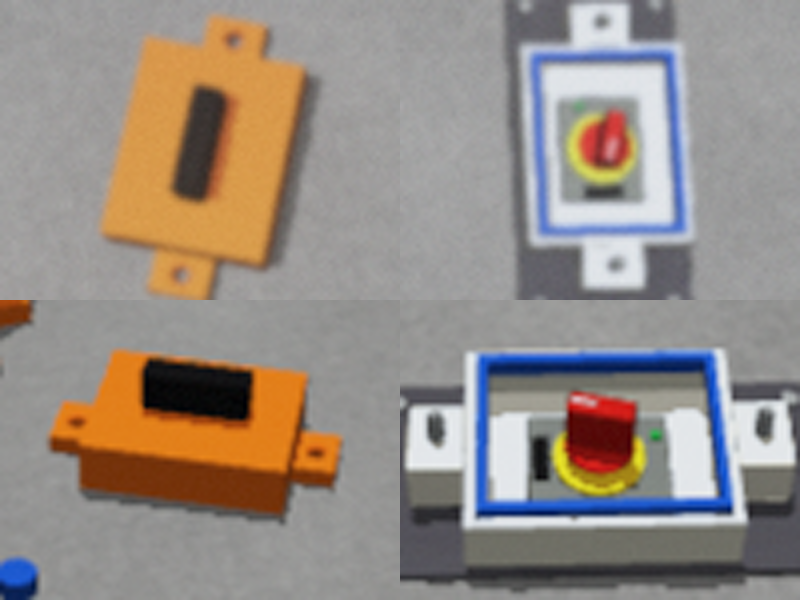

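The crops confirm that the small orange half has a black handle and two ear holes, and that it is not brown. The base has its red bar roughly along x. I'll fit both poses to the corners from the two views.

```bash
cat > h.py <<'E'
from bench import env
import numpy as np, cv2
from scipy.optimize import least_squares
from scipy.spatial.transform import Rotation as Ro
def proj(f,X):
    c=X@f["R"].T+f["t"]; p=c@f["mtx"].T; return p[:,:2]/p[:,2:]
def fit(F,obs,x0):
    """obs: {view: (local pts, pixels)}; pose x,y,z,yaw"""
    def res(p,full=False):
        o=[]
        for v,(L,P) in obs.items():
            L=np.array(L,float);P=np.array(P,float);R=Ro.from_euler('z',p[3]).as_matrix()
            o.append(proj(F[v],L@R.T+p[:3])-P)
        return o if full else np.vstack(o).ravel()
    r=least_squares(res,x0,x_scale=[10,10,10,.1],loss='soft_l1'); return r.x,[np.round(a,1).tolist() for a in res(r.x,True)]
def crop(pts,ox,oy,sx,sy): return [(ox+(x-sx)/4-.375,oy+(y-sy)/4-.375) for x,y in pts]
def go(pos,yaw=None):
    """tool-frame shift (units 40mm) to world pos for the present pose; yaw = world angle of tool closing line wanted"""
    s=env.get_state();R=Ro.from_quat(s["ee_rot"]).as_matrix();d=R.T@(np.array(pos)-s["eef_pos"])
    ya=np.arctan2(R[1,1],R[0,1]); out=[(d/40).round(3)]
    if yaw is not None:
        e=(yaw-ya+np.pi/2)%np.pi-np.pi/2; out.append(("rz units",-np.degrees(e)/5))
    tilt=np.degrees(np.arccos(-R[2,2])); print(out,"tilt",tilt.round(2),"closing yaw",np.degrees(ya).round(1))
E
python3 - <<'E'
from h import *
F={n:env.grab_frame(n) for n in("top","side")}
c4=lambda a,b,z:[(a,b,z),(a,-b,z),(-a,-b,z),(-a,b,z)]
d4=lambda a,b,z:[(-a,b,z),(a,b,z),(a,-b,z),(-a,-b,z)]
base={"top":(c4(75,60,42),crop([(520,45),(682,42),(693,238),(528,243)],298,166,400,0)),
"side":(d4(75,60,42),crop([(467,352),(720,350),(745,520),(463,525)],246,255,400,300))}
pod={"top":(c4(75,60,40)+[(91,0,14),(-91,0,14)],crop([(147,38),(307,66),(267,268),(102,236),(234,40),(180,274)],160,168,0,0)),
"side":(d4(75,60,40)+[(-91,0,14),(91,0,14)],crop([(113,350),(307,373),(287,473),(80,440),(75,423),(317,454)],240,150,0,300))}
for n,o in(("base",base),("pod",pod)):
    for k in (("top","side"),("top",),("side",)):
        p,r=fit(F,{v:o[v] for v in k},[500,0,0,0]); print(n,k,p.round(3)); 
        if len(k)==2: print(r)
E
```

```text
base ('top', 'side') [ 5.23773e+02 -2.12806e+02 -2.82200e+00  3.70000e-02]
[[[0.0, -0.0], [-0.5, 0.1], [0.0, 0.7], [0.3, 0.2]], [[-0.1, -0.3], [0.8, -0.5], [0.1, 0.4], [0.1, 0.2]]]
base ('top',) [ 5.24766e+02 -2.13128e+02 -4.04100e+00  3.40000e-02]
base ('side',) [ 5.23579e+02 -2.07520e+02 -9.88800e+00  3.90000e-02]
pod ('top', 'side') [ 5.05892e+02  1.93936e+02 -2.93900e+00 -1.69000e-01]
[[[-0.0, -0.4], [-0.3, -0.0], [-0.7, -1.2], [-0.1, -0.8], [0.2, -0.0], [0.9, 0.0]], [[-0.1, 0.1], [-0.3, 0.1], [-0.6, -0.1], [-0.6, 1.6], [0.1, -0.3], [-0.5, -0.6]]]
pod ('top',) [ 5.02496e+02  1.92170e+02  8.04100e+00 -1.68000e-01]
pod ('side',) [ 5.06817e+02  1.89898e+02  4.38000e-01 -1.71000e-01]
```

Base is at about (524,-213), yaw 0.037, and the pod top at (506,193), yaw -0.169. Heights agree within about 3 mm. Next I move above the knob.

```bash
python3 -m crank '[[[-0.3,-0.3,0,0,0,0,255],[-0.6,-0.6,0,0,0,0,255],[-0.6,-0.6,0,0,0,0,255],[-0.6,-0.6,0,0,0,0,255],[-0.6,-0.6,0,0,0,0,255],[-0.6,-0.6,0,0,0,0,255],[-0.6,-0.6,0,0,0,0,255],[-0.6,-0.6,0,0,0,0,255],[-0.6,-0.6,0,0,0,0,255],[-0.6,-0.6,0,0,0,0,255]]]' 20
python3 -m crank '[[[-0.6,-0.6,0,0,0,0,255],[-0.6,-0.6,0,0,0,0,255],[-0.6,-0.6,0,0,0,0,255],[-0.6,-0.6,0,0,0,0,255],[-0.6,-0.6,0,0,0,0,255],[-0.6,-0.6,0,0,0,0,255],[-0.6,-0.6,0,0,0,0,255],[-0.6,-0.6,0,0,0,0,255],[-0.6,-0.6,0,0,0,0,255],[-0.6,-0.6,0,0,0,0,255]]]'
python3 -m crank '[[[-0.6,-0.6,0,0,0,0,255],[-0.6,-0.6,0,0,0,0,255],[-0.6,-0.6,0,0,0,0,255],[-0.3,-0.3,0,0,0,0,255],[0,0,0,0,0,-1,255],[0,0,0,0,0,-1,255],[0,0,0,0,0,-1,255],[0,0,0,0,0,0,255]]]'
python3 -c "
from h import *
go([524,-213,130],np.radians(79));print(env.get_state()['joint_positions'].round(2))"
```

```text
time: 1.03
eef_pos: [367.2, 234.3, 231.2]
ee_rot: [0.223, 0.975, 0.0, 0.0]
ft_force: [0.9, -0.2, 0.1]
gripper_width: -0.4
grasp_force: 0.0
time: 1.87
eef_pos: [479.0, -86.4, 231.2]
ee_rot: [0.223, 0.975, 0.0, 0.0]
ft_force: [0.6, 0.9, -1.4]
gripper_width: -0.0
grasp_force: 0.0
time: 2.53
eef_pos: [517.9, -197.0, 230.9]
ee_rot: [0.093, 0.996, 0.0, -0.0]
ft_force: [-0.0, 0.1, 0.5]
gripper_width: -0.2
grasp_force: 0.0
[array([-0.226, -0.366,  2.522]), ('rz units', np.float64(0.07582143611442643))] tilt 0.04 closing yaw 79.4
[-0.42 -0.03  1.36  0.    1.82 -1.81]
```

```bash
python3 -m crank '[[[-0.1,-0.18,0.7,0,0,0,255],[-0.13,-0.19,0.8,0,0,0,255],[0,0,0.8,0,0,0,255],[0,0,0.8,0,0,0,255],[0,0,0.2,0,0,0,255],[0,0,0,0,0,0,255]]]'
python3 - <<'E'
from h import *
T=env.grab_frame("top");S=env.grab_frame("side")
def c(im,x,y): return cv2.resize(im["color"][y:y+75,x:x+65,::-1],(400,462),interpolation=cv2.INTER_CUBIC)
cv2.imwrite("pics/k1.png",np.hstack([c(T,315,166),c(S,264,240)]))
p=env.get_state()["eef_pos"]; print(p)
for f in(T,S): print(proj(f,np.array([p,[524,-213,68],p-[0,0,p[2]-68]])).round(1).tolist())
E
```

```text
time: 3.03
eef_pos: [522.4, -212.1, 95.8]
ee_rot: [0.095, 0.996, 0.001, -0.003]
ft_force: [-0.6, 0.7, 1.2]
gripper_width: 0.2
grasp_force: 0.0
[ 524.78141253 -213.14814351  100.96990535]
[[353.3, 196.2], [351.0, 198.9], [351.0, 198.7]]
[[296.9, 269.9], [296.1, 279.6], [296.4, 279.7]]
```

View pics/k1.png

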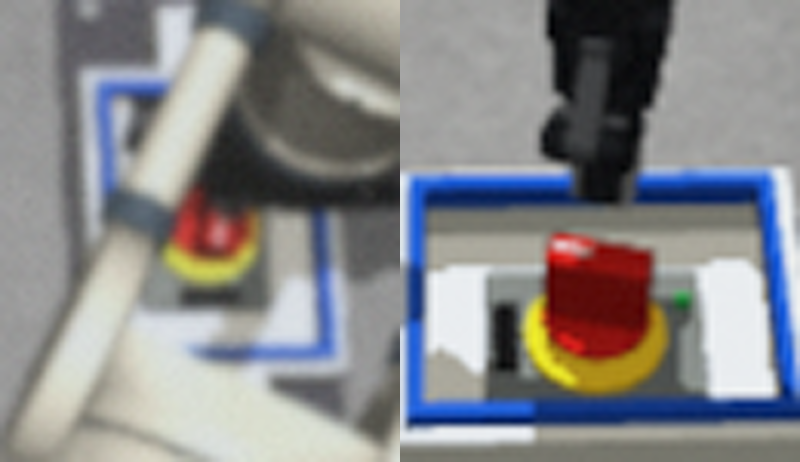

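Fingertip at side (297.5,272.5) lines up over the bar-top centre (296.5,280). Pressing.

```bash
python3 -m crank '[[[0,0,0.35,0,0,0,255],[0,0,0.3,0,0,0,255],[0,0,0,0,0,0,255],[0,0,0,0,0,0,255]]]'
python3 -m crank '[[[0,0,0.1,0,0,0,255],[0,0,0.05,0,0,0,255],[0,0,0,0,0,0,255],[0,0,0,0,0,0,255]]]'
python3 -m crank '[[[0,0,0.05,0,0,0,255],[0,0,0.05,0,0,0,255],[0,0,0,0,0,0,255],[0,0,0,0,0,0,255]]]'
```

```text
time: 3.47
eef_pos: [523.8, -212.8, 72.4]
ee_rot: [0.094, 0.996, 0.0, -0.001]
ft_force: [-0.3, 0.4, 1.3]
gripper_width: -0.0
grasp_force: 0.0
time: 3.8
eef_pos: [524.5, -213.2, 67.8]
ee_rot: [0.094, 0.996, -0.0, 0.0]
ft_force: [0.9, -0.2, 1.7]
gripper_width: 0.1
grasp_force: 0.7
time: 4.13
eef_pos: [524.6, -213.2, 63.8]
ee_rot: [0.094, 0.996, -0.0, 0.001]
ft_force: [0.2, -0.5, 5.4]
gripper_width: -0.2
grasp_force: 2.1
```

```bash
python3 -m crank '[[[0,0,0.05,0,0,0,255],[0,0,0.04,0,0,0,255],[0,0,0,0,0,0,255],[0,0,0,0,0,0,255]]]'
python3 -m crank '[[[0,0,0.04,0,0,0,255],[0,0,0.0,0,0,0,255],[0,0,0,0,0,0,255],[0,0,0,0,0,0,255]]]'
```

```text
time: 4.47
eef_pos: [524.8, -213.2, 61.9]
ee_rot: [0.094, 0.996, -0.0, 0.001]
ft_force: [-2.8, 1.3, 11.6]
gripper_width: -0.1
grasp_force: 5.8
time: 4.8
eef_pos: [525.0, -213.4, 61.8]
ee_rot: [0.094, 0.996, -0.001, 0.002]
ft_force: [-4.7, 2.8, 17.5]
gripper_width: -0.0
grasp_force: 8.8
```

Fully down: stalled at z 61.8 with 17 N. Now lift and open part way.

```bash
python3 -m crank '[[[0,0,-0.2,0,0,0,255],[0,0,-0.5,0,0,0,255],[0,0,-0.6,0,0,0,255],[0,0,0,0,0,0,120],[0,0,0,0,0,0,120],[0,0,0,0,0,0,120],[0,0,0,0,0,0,120],[0,0,0,0,0,0,120]]]'
python3 - <<'E'
from h import *
S=env.grab_frame("side")
cv2.imwrite("pics/k2.png",cv2.resize(S["color"][225:300,246:346,::-1],(600,450),interpolation=cv2.INTER_CUBIC))
print(env.get_state()["gripper_width"]);go([524.3,-213,40],np.radians(78))
E
```

```text
time: 5.47
eef_pos: [523.5, -212.7, 108.3]
ee_rot: [0.094, 0.996, 0.0, -0.001]
ft_force: [-0.0, 0.6, -0.1]
gripper_width: 45.4
grasp_force: 0.0
45.24879053708164
[array([-0.021, -0.004,  1.714]), ('rz units', np.float64(0.24569101244716643))] tilt 0.14 closing yaw 79.2
```

View pics/k2.png

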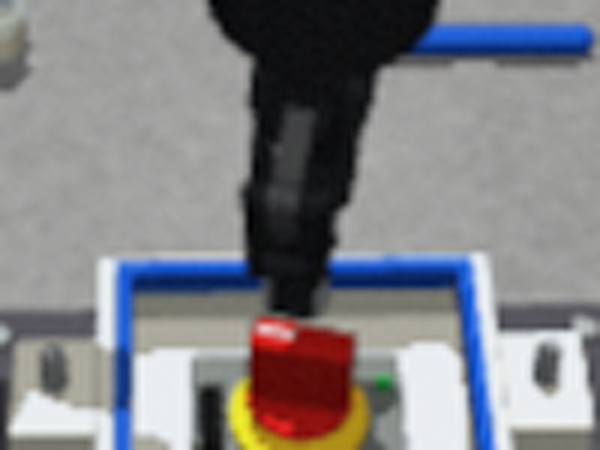

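The knob is back up (bar top near (302,330)) and the fingers straddle it. Descend and grip.

```bash
python3 -m crank '[[[0,0,0.5,0,0,0,120],[0,0,0.5,0,0,0,120],[0,0,0.4,0,0,0,120],[0,0,0.2,0,0,0,120],[0,0,0.0,0,0,0,120],[0,0,0.0,0,0,0,120]]]'
python3 -m crank '[[[0,0,0,0,0,0,255],[0,0,0,0,0,0,255],[0,0,0,0,0,0,255],[0,0,0,0,0,0,255],[0,0,0,0,0,0,255]]]' 25
```

```text
time: 6.02
eef_pos: [524.0, -212.9, 45.8]
ee_rot: [0.094, 0.996, 0.0, -0.001]
ft_force: [-0.2, 0.1, -0.2]
gripper_width: 45.1
grasp_force: 0.0
time: 6.43
eef_pos: [524.7, -215.3, 47.9]
ee_rot: [0.094, 0.996, -0.002, 0.001]
ft_force: [-1.6, -6.2, 1.4]
gripper_width: 13.3
grasp_force: 28.5
```

```bash
python3 -m crank '[[[0,-0.06,0,0,0,0,255],[0,0,0,0,0,0,255],[0,0,0,0,0,0,255]]]'
python3 -c "
from h import *
s=env.get_state();print(s['eef_pos'],s['ft_force'],s['wrist_torque']);go([524.7,-215.3,48])"
```

```text
time: 6.68
eef_pos: [524.5, -215.6, 47.1]
ee_rot: [0.094, 0.996, -0.0, 0.001]
ft_force: [1.5, -1.1, 2.0]
gripper_width: 13.2
grasp_force: 28.5
[ 524.5362996  -215.60218575   47.09937162] [ 1.50736109 -1.0677645   1.99556102] [ 0.08480648 -0.32128524 -0.01802605]
[array([-0.003,  0.008, -0.023])] tilt 0.13 closing yaw 79.2
```

```bash
python3 -m crank '[[[0,0,0,0,0,0.7,255],[0,0,0,0,0,0.8,255],[0,0,0,0,0,0.8,255],[0,0,0,0,0,0.8,255],[0,0,0,0,0,0.8,255],[0,0,0,0,0,0.8,255],[0,0,0,0,0,0.8,255],[0,0,0,0,0,0.8,255],[0,0,0,0,0,0.8,255]]]' 40
python3 -m crank '[[[0,0,0,0,0,0.8,255],[0,0,0,0,0,0.8,255],[0,0,0,0,0,0.8,255],[0,0,0,0,0,0.8,255],[0,0,0,0,0,0.8,255],[0,0,0,0,0,0.8,255],[0,0,0,0,0,0,255],[0,0,0,0,0,0,255]]]'
python3 -c "
from h import *
s=env.get_state();print(s['eef_pos'],s['ft_force'],s['wrist_torque']);go([524.7,-215.3,48])"
```

```text
time: 7.43
eef_pos: [524.2, -216.5, 46.9]
ee_rot: [0.395, 0.919, -0.001, 0.001]
ft_force: [0.1, -3.4, 1.8]
gripper_width: 13.1
grasp_force: 44.6
time: 8.1
eef_pos: [523.7, -216.8, 46.7]
ee_rot: [0.575, 0.818, -0.001, 0.001]
ft_force: [-0.8, -4.8, 2.4]
gripper_width: 12.8
grasp_force: 44.6
[ 523.74773659 -216.80348797   46.71473002] [-0.78879266 -4.79260245  2.39826517] [-0.97555173  0.11432637 -0.0657229 ]
[array([ 0.027,  0.035, -0.032])] tilt 0.17 closing yaw 19.8
```

```bash
python3 -m crank '[[[0,0,0,0,0,0.6,255],[0,0,0,0,0,0.5,255],[0,0,0,0,0,0.3,255],[0,0,0,0,0,0,255],[0,0,0,0,0,0,255]]]'
python3 -c "
from h import *
s=env.get_state();print(s['wrist_torque']);go([524.7,-215.3,48])"
python3 -m crank '[[[0,0,0,0,0,0.4,255],[0,0,0,0,0,0.3,255],[0,0,0,0,0,0,255],[0,0,0,0,0,0,255]]]'
python3 -c "
from h import *
s=env.get_state();print(s['wrist_torque']);go([524.7,-215.3,48])"
```

```text
time: 8.52
eef_pos: [523.6, -216.9, 46.7]
ee_rot: [0.623, 0.782, -0.001, 0.001]
ft_force: [-1.9, -6.2, 2.5]
gripper_width: 13.0
grasp_force: 45.1
[-1.06298491  0.20670084  0.52463783]
[array([ 0.033,  0.035, -0.033])] tilt 0.19 closing yaw 12.9
time: 8.85
eef_pos: [523.6, -216.9, 46.7]
ee_rot: [0.647, 0.763, -0.001, 0.001]
ft_force: [-1.6, -6.4, 1.7]
gripper_width: 12.8
grasp_force: 55.1
[-1.11623144  0.33564363  1.24441883]
[array([ 0.035,  0.034, -0.033])] tilt 0.21 closing yaw 9.4
```

The torque reached 1.24 N m at the stop, so the logger is armed. Release, then lift while turning back.

```bash
python3 -m crank '[[[0,0,0,0,0,0,120],[0,0,0,0,0,0,120],[0,0,0,0,0,0,120],[0,0,0,0,0,0,120],[0,0,-0.3,0,0,0,120],[0,0,-0.5,0,0,0,120],[0,0,-0.5,0,0,0,120]]]' 20
python3 -m crank '[[[0,0,-0.5,0,0,-1,120],[0,0,-0.7,0,0,-1,120],[0,0,-0.7,0,0,-1,60],[0,0,0,0,0,-1,0],[0,0,0,0,0,-1,0],[0,0,0,0,0,-1,0],[0,0,0,0,0,-1,0],[0,0,0,0,0,-1,0],[0,0,0,0,0,-1,0],[0,0,0,0,0,-1,0]]]'
python3 -m crank '[[[0,0,0,0,0,-1,0],[0,0,0,0,0,-1,0],[0,0,0,0,0,-1,0],[0,0,0,0,0,-1,0],[0,0,0,0,0,0,0]]]'
python3 -c "
from h import *
go([505,191,120],np.radians(80.3))"
```

```text
time: 9.43
eef_pos: [523.4, -215.0, 98.6]
ee_rot: [0.648, 0.762, -0.0, -0.001]
ft_force: [0.7, -0.2, 0.1]
gripper_width: 45.3
grasp_force: 0.0
time: 10.27
eef_pos: [523.9, -215.2, 175.1]
ee_rot: [0.263, 0.965, 0.0, 0.0]
ft_force: [-0.1, -0.2, -0.1]
gripper_width: 85.7
grasp_force: 0.0
time: 10.68
eef_pos: [523.9, -215.2, 175.0]
ee_rot: [0.092, 0.996, -0.0, 0.0]
ft_force: [0.3, 0.1, 0.5]
gripper_width: 85.5
grasp_force: 0.0
[array([2.33 , 9.897, 1.374]), ('rz units', np.float64(-0.17497286154522274))] tilt 0.04 closing yaw 79.4
```

```bash
python3 -m crank '[[[0.1,0.4,0,0,0,-0.17,0],[0.17,0.7,0,0,0,0,0],[0.17,0.7,0,0,0,0,0],[0.17,0.7,0,0,0,0,0],[0.17,0.7,0,0,0,0,0],[0.17,0.7,0,0,0,0,0],[0.17,0.7,0,0,0,0,0],[0.17,0.7,0,0,0,0,0],[0.17,0.7,0,0,0,0,0],[0.17,0.7,0,0,0,0,0]]]'
python3 -m crank '[[[0.17,0.7,0,0,0,0,0],[0.17,0.7,0.2,0,0,0,0],[0.17,0.7,0.3,0,0,0,0],[0.17,0.7,0.5,0,0,0,0],[0.07,0.4,0.2,0,0,0,0],[0,0,0,0,0,0,0],[0,0,0,0,0,0,0]]]'
python3 - <<'E'
from h import *
go([505,191,49],np.radians(80.3))
T=env.grab_frame("top");S=env.grab_frame("side")
def c(im,x,y): return cv2.resize(im["color"][y:y+75,x:x+100,::-1],(400,300),interpolation=cv2.INTER_CUBIC)
cv2.imwrite("pics/p1.png",np.vstack([np.hstack([c(T,160,168),c(T,298,166)]),np.hstack([c(S,240,130),c(S,246,255)])]))
print(env.get_state()["eef_pos"])
E
```

```text
time: 11.52
eef_pos: [505.7, 61.3, 174.9]
ee_rot: [0.088, 0.996, 0.0, 0.0]
ft_force: [0.1, -0.9, -1.1]
gripper_width: 85.3
grasp_force: 0.0
time: 12.1
eef_pos: [498.0, 191.6, 126.0]
ee_rot: [0.086, 0.996, -0.0, -0.001]
ft_force: [0.3, 1.1, 0.5]
gripper_width: 85.3
grasp_force: 0.0
[array([-0.177,  0.016,  1.924]), ('rz units', np.float64(-0.043701668671265084))] tilt 0.07 closing yaw 80.1
[498.96427881 190.58011541 127.26504279]
```

View pics/p1.png

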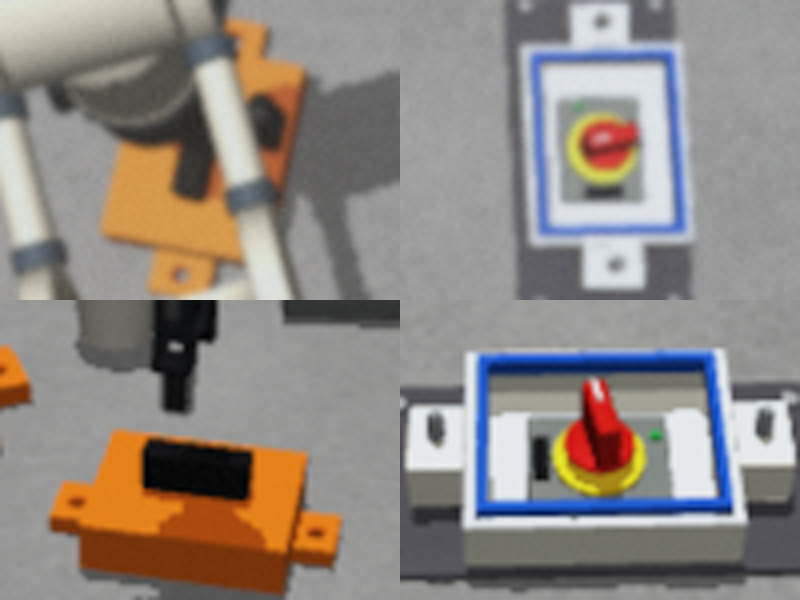

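The knob bar now stands across, turned about 77°. The finger is about 6 mm short in x over the handle, so I correct that, descend and grip.

```bash
python3 -m crank '[[[-0.17,0.04,0.4,0,0,0,0],[0,0,0.5,0,0,0,0],[0,0,0.5,0,0,0,0],[0,0,0.4,0,0,0,0],[0,0,0.2,0,0,0,0],[0,0,0,0,0,0,0],[0,0,0,0,0,0,0]]]' 30
python3 -m crank '[[[0,0,0,0,0,0,255],[0,0,0,0,0,0,255],[0,0,0,0,0,0,255],[0,0,0,0,0,0,255],[0,0,0,0,0,0,255],[0,0,0,0,0,0,255],[0,0,0,0,0,0,255],[0,0,0,0,0,0,255]]]' 30
python3 -c "
from h import *
s=env.get_state();print(s['eef_pos'],s['ft_force'],s['wrist_torque']);go(s['eef_pos'])"
```

```text
time: 12.78
eef_pos: [506.0, 190.9, 47.1]
ee_rot: [0.087, 0.996, 0.0, 0.0]
ft_force: [-0.5, 1.2, 0.4]
gripper_width: 85.2
grasp_force: 0.0
time: 13.45
eef_pos: [505.7, 191.8, 46.6]
ee_rot: [0.086, 0.996, 0.0, 0.0]
ft_force: [-1.6, 1.9, 3.0]
gripper_width: 21.7
grasp_force: 30.7
[505.74663659 191.81059025  46.61415436] [-1.55987342  1.8504838   2.99443576] [ 0.15018196  0.00358463 -0.0254551 ]
[array([0., 0., 0.])] tilt 0.06 closing yaw 80.1
```

```bash
python3 -m crank '[[[0,0,0,0,0,0,255],[0,0,0,0,0,0,255],[0,0,-0.3,0,0,0,255],[0,0,-0.5,0,0,0,255],[0,0,-0.5,0,0,0,255],[0,0,-0.5,0,0,0,255],[0,0,-0.5,0,0,0,255],[0,0,-0.2,0,0,0,255],[0,0,0,0,0,0,255]]]' 90
python3 -m crank '[[[0,0,0,0,0,-0.4,255],[0,0,0,0,0,-0.5,255],[0,0,0,0,0,-0.5,255],[0,0,0,0,0,-0.5,255],[0,0,0,0,0,-0.5,255],[0,0,0,0,0,0,255],[0,0,0,0,0,0,255]]]'
python3 -c "
from h import *
s=env.get_state();print(s['ft_force'],s['wrist_torque']);go([523,-215.3,136],np.radians(92.1))"
```

```text
time: 14.2
eef_pos: [506.3, 191.6, 148.4]
ee_rot: [0.087, 0.996, 0.001, 0.002]
ft_force: [0.8, -0.6, -3.1]
gripper_width: 20.6
grasp_force: 88.2
time: 14.78
eef_pos: [504.8, 191.3, 144.3]
ee_rot: [-0.017, 1.0, -0.0, -0.001]
ft_force: [-0.4, 0.2, -2.2]
gripper_width: 20.5
grasp_force: 88.2
[-0.39541084  0.24792682 -2.18106587] [ 0.02617807 -0.0073633   0.03208847]
[array([ -0.101, -10.174,   0.215]), ('rz units', np.float64(-0.01938999739364634))] tilt 0.17 closing yaw 92.0
```

```bash
python3 -m crank '[[[0,-0.2,0,0,0,0,255],[0,-0.4,0,0,0,0,255],[0,-0.6,0,0,0,0,255],[0,-0.7,0,0,0,0,255],[0,-0.7,0,0,0,0,255],[0,-0.7,0,0,0,0,255],[0,-0.7,0,0,0,0,255],[0,-0.7,0,0,0,0,255],[0,-0.7,0,0,0,0,255],[0,-0.7,0,0,0,0,255]]]'
python3 -m crank '[[[0,-0.7,0,0,0,0,255],[0,-0.7,0,0,0,0,255],[0,-0.7,0,0,0,0,255],[0,-0.7,0,0,0,0,255],[0,-0.6,0,0,0,0,255],[0,-0.4,0,0,0,0,255],[0,0,0,0,0,0,255],[0,0,0,0,0,0,255],[0,0,0,0,0,0,255]]]'
python3 -c "
from h import *
s=env.get_state();print(s['ft_force'],s['wrist_torque']);go([523,-215.3,112],np.radians(92.1))"
```

```text
time: 15.62
eef_pos: [513.8, -54.2, 145.8]
ee_rot: [-0.018, 1.0, -0.0, -0.0]
ft_force: [1.1, -0.4, -2.5]
gripper_width: 20.5
grasp_force: 88.3
time: 16.37
eef_pos: [519.5, -204.0, 145.7]
ee_rot: [-0.018, 1.0, 0.0, -0.0]
ft_force: [0.4, 0.8, -3.6]
gripper_width: 20.6
grasp_force: 88.6
[ 0.36099209  0.80392037 -3.60731483] [ 0.03012932 -0.06735918 -0.01975292]
[array([-0.078, -0.287,  0.843]), ('rz units', np.float64(-0.011939347166670184))] tilt 0.05 closing yaw 92.0
```

```bash
python3 -m crank '[[[-0.04,-0.15,0.2,0,0,0,255],[-0.04,-0.14,0.3,0,0,0,255],[0,0,0.2,0,0,0,255],[0,0,0.08,0,0,0,255],[0,0,0,0,0,0,255],[0,0,0,0,0,0,255],[0,0,0,0,0,0,255]]]'
python3 - <<'E'
from h import *
go([523,-215.3,112],np.radians(92.1))
T=env.grab_frame("top");S=env.grab_frame("side")
def c(im,x,y,w,h,W,H): return cv2.resize(im["color"][y:y+h,x:x+w,::-1],(W,H),interpolation=cv2.INTER_CUBIC)
cv2.imwrite("pics/a1.png",np.hstack([c(T,305,155,80,100,400,500),c(S,236,215,130,100,400,308).repeat(1,0) if 0 else np.vstack([c(S,232,240,66,42,400,250),c(S,298,240,66,42,400,250)])]))
E
```

```text
time: 16.95
eef_pos: [523.7, -215.6, 115.3]
ee_rot: [-0.018, 1.0, -0.0, 0.0]
ft_force: [-0.2, -0.4, -2.5]
gripper_width: 20.4
grasp_force: 88.6
[array([0.016, 0.007, 0.082]), ('rz units', np.float64(-0.0007521722295641341))] tilt 0.03 closing yaw 92.1
```

View pics/a1.png

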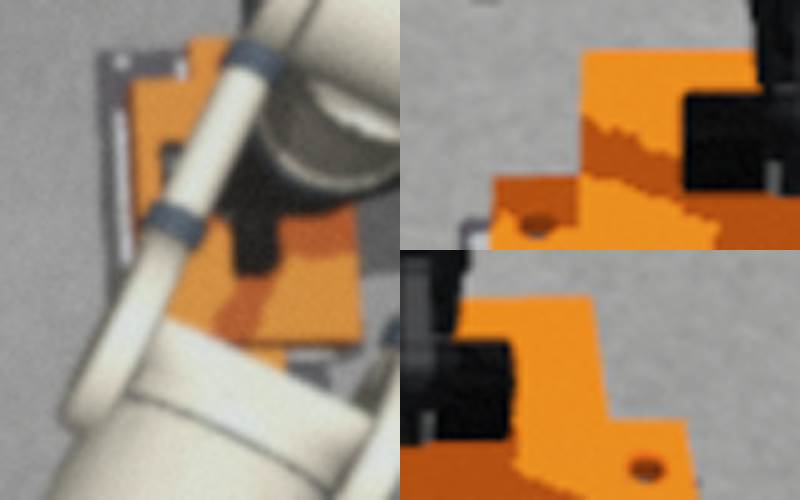

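```bash
python3 - <<'E'
from h import *
S=env.grab_frame("side")
def bp(p,z):
    d=S["R"].T@np.linalg.inv(S["mtx"])@np.array([*p,1]);c=-S["R"].T@S["t"];return (c+d*(z-c[2])/d[2]).round(1)
for n,P,z in(("holes",[(254.2,276.2),(338.4,275.7)],82.7),("dowel tips",[(253.9,283.6),(336.4,282.8)],63)):
    a,b=[bp(p,z) for p in P]; print(n,a,b,"mid",(a+b)/2,"len",np.linalg.norm(b-a),"yaw",np.arctan2(*(b-a)[1::-1]).round(3))
E
```

```text
holes [ 433.4 -217.3   82.7] [ 615.1 -212.    82.7] mid [ 524.25 -214.65   82.7 ] len 181.77728130874885 yaw 0.029
dowel tips [ 432.4 -221.8   63. ] [ 612.4 -215.9   63. ] mid [ 522.4  -218.85   63.  ] len 180.0966684866769 yaw 0.033
```

Vision puts the holes about 1–2 mm further in +x than the dowels. Contact estimates say about 0.6 mm in x and 0.3 mm in y. I shift -1 mm in x and lower gently while watching the force.

```bash
python3 -m crank '[[[0.025,0.005,0.1,0,0,0,255],[0,0,0.1,0,0,0,255],[0,0,0,0,0,0,255],[0,0,0,0,0,0,255]]]'
python3 -m crank '[[[0,0,0.05,0,0,0,255],[0,0,0.05,0,0,0,255],[0,0,0,0,0,0,255],[0,0,0,0,0,0,255]]]'
python3 -c "
from h import *
s=env.get_state();print(s['ft_force'],s['wrist_torque']);go([523,-215.3,112],np.radians(92.1))"
```

```text
time: 17.43
eef_pos: [522.1, -215.4, 106.2]
ee_rot: [-0.018, 1.0, 0.0, -0.001]
ft_force: [0.3, 0.0, -2.5]
gripper_width: 20.5
grasp_force: 88.6
time: 17.77
eef_pos: [522.4, -215.5, 102.7]
ee_rot: [-0.018, 1.0, 0.0, -0.0]
ft_force: [0.2, 0.1, -3.4]
gripper_width: 20.1
grasp_force: 88.6
[ 0.20304902  0.143568   -3.42197094] [-0.04800178 -0.04496462  0.01146605]
[array([-0.014,  0.004, -0.232]), ('rz units', np.float64(-0.00384907078501601))] tilt 0.01 closing yaw 92.1
```

The underside is about 7 mm below the dowel tips with no contact force, so the holes are on the dowels. Continuing.

```bash
python3 -m crank '[[[0,0,0.06,0,0,0,255],[0,0,0.06,0,0,0,255],[0,0,0.05,0,0,0,255],[0,0,0,0,0,0,255],[0,0,0,0,0,0,255]]]'
python3 -m crank '[[[0,0,0.05,0,0,0,255],[0,0,0.05,0,0,0,255],[0,0,0,0,0,0,255],[0,0,0,0,0,0,255],[0,0,0,0,0,0,255]]]'
python3 -m crank '[[[0,0,0.05,0,0,0,255],[0,0,0,0,0,0,255],[0,0,0,0,0,0,255],[0,0,0,0,0,0,255]]]'
python3 -c "
from h import *
s=env.get_state();print(s['ft_force'],s['wrist_torque']);go([523,-215.3,88.6],np.radians(92.1))"
```

```text
time: 18.18
eef_pos: [522.4, -215.5, 95.8]
ee_rot: [-0.018, 1.0, 0.0, -0.0]
ft_force: [1.5, -0.1, -3.2]
gripper_width: 20.7
grasp_force: 88.6
time: 18.6
eef_pos: [522.6, -215.6, 92.9]
ee_rot: [-0.018, 1.0, -0.0, 0.0]
ft_force: [-1.2, 1.9, 3.4]
gripper_width: 20.9
grasp_force: 89.4
time: 18.93
eef_pos: [522.6, -215.6, 90.9]
ee_rot: [-0.018, 1.0, -0.0, 0.0]
ft_force: [-2.3, 0.8, 5.2]
gripper_width: 20.5
grasp_force: 89.8
[-2.32683882  0.77221719  5.21830352] [0.26212437 0.4195743  0.02041398]
[array([-0.009,  0.008,  0.057]), ('rz units', np.float64(-0.004407781655114303))] tilt 0.06 closing yaw 92.1
```

```bash
python3 -m crank '[[[0,0,0.05,0,0,0,255],[0,0,0.03,0,0,0,255],[0,0,0,0,0,0,255],[0,0,0,0,0,0,255],[0,0,0,0,0,0,255]]]'
python3 -m crank '[[[0,0,0.05,0,0,0,255],[0,0,0,0,0,0,255],[0,0,0,0,0,0,255],[0,0,0,0,0,0,255]]]'
python3 -c "
from h import *
s=env.get_state();print(s['eef_pos'],s['ft_force'],s['wrist_torque']);go([523,-215.3,88.6],np.radians(92.1))"
```

```text
time: 19.35
eef_pos: [522.6, -215.6, 88.8]
ee_rot: [-0.018, 1.0, -0.0, 0.001]
ft_force: [-4.7, 2.1, 10.5]
gripper_width: 20.7
grasp_force: 90.6
time: 19.68
eef_pos: [522.7, -215.7, 88.8]
ee_rot: [-0.018, 1.0, -0.001, 0.001]
ft_force: [-9.1, 3.8, 19.7]
gripper_width: 20.3
grasp_force: 91.6
[ 522.67578065 -215.68809989   88.78825153] [-9.10078485  3.84339867 19.7347249 ] [0.88481513 1.49096319 0.05089315]
[array([-0.008,  0.009,  0.005]), ('rz units', np.float64(-0.004258224263729396))] tilt 0.14 closing yaw 92.1
```

```bash
python3 -m crank '[[[0.05,0,0.03,0,0,0,255],[0,0,0,0,0,0,255],[0,0,0,0,0,0,255],[0,0,0,0,0,0,255]]]'
python3 - <<'E'
from h import *
s=env.get_state();print(s['eef_pos'],s['ft_force'],s['wrist_torque']);go([523,-215.3,88.6],np.radians(92.1))
S=env.grab_frame("side")
cv2.imwrite("pics/f1.png",cv2.resize(S["color"][240:330,230:363,::-1],(800,540),interpolation=cv2.INTER_CUBIC))
E
```

```text
time: 20.02
eef_pos: [522.7, -215.7, 88.8]
ee_rot: [-0.018, 1.0, -0.001, 0.004]
ft_force: [-2.5, 3.4, 20.5]
gripper_width: 20.3
grasp_force: 91.8
[ 522.70626554 -215.729023     88.80248277] [-2.54820277  3.37048222 20.53476176] [ 0.95342879  0.72893941 -0.00346536]
[array([-0.008,  0.01 ,  0.005]), ('rz units', np.float64(0.0013741369737199807))] tilt 0.44 closing yaw 92.1
```

View pics/f1.png

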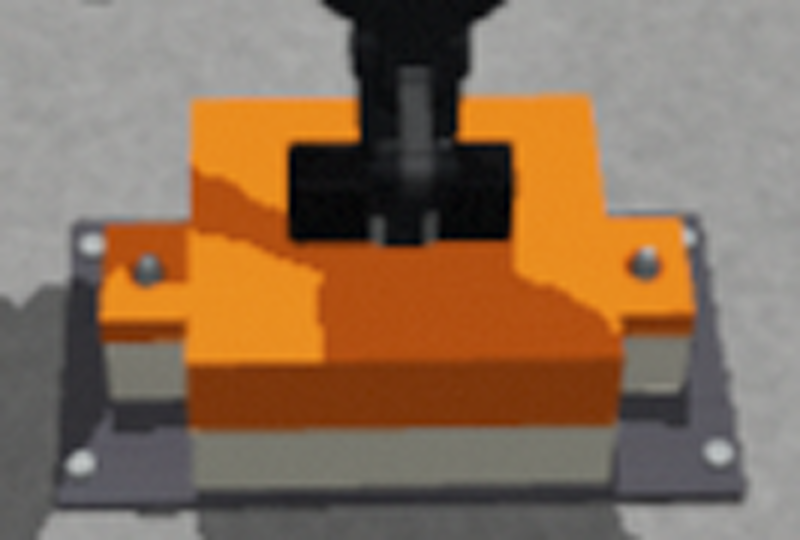

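The seam looks shut and both dowel tips show at (148,268) and (646,262). The sideways shift added tool tilt, so I undo it and press a little harder for margin.

```bash
python3 -m crank '[[[-0.04,-0.02,0.04,0,0,0,255],[0,0,0,0,0,0,255],[0,0,0,0,0,0,255],[0,0,0,0,0,0,255]]]'
python3 -c "
from h import *
s=env.get_state();print(s['eef_pos'],s['ee_rot'].round(4),s['ft_force'],s['wrist_torque']);go([523,-215.3,88.6],np.radians(92.1))"
```

```text
time: 20.4
eef_pos: [522.7, -215.7, 88.7]
ee_rot: [-0.018, 1.0, -0.0, 0.002]
ft_force: [-13.3, 8.8, 31.3]
gripper_width: 20.8
grasp_force: 93.4
[ 522.69149605 -215.69646589   88.73702935] [-1.840e-02  9.998e-01 -3.000e-04  2.000e-03] [-13.25739138   8.81837007  31.33087784] [ 1.64604912  2.32968664 -0.06399583]
[array([-0.008,  0.01 ,  0.003]), ('rz units', np.float64(0.002570519761003771))] tilt 0.23 closing yaw 92.1
```

The stop is hard: z holds at 88.7–88.8 while the force rises from 10 to 31 N. The resultant is within about 20 mm of centre. Handing in while holding.

```bash
python3 -m crank '[[[0,0,0,0,0,0,255],[0,0,0,0,0,0,255],[0,0,0,0,0,0,255]]]' && python3 -c "
from bench import env
print(env.close_job())"
```

```text
time: 20.65
eef_pos: [522.7, -215.7, 88.7]
ee_rot: [-0.018, 1.0, -0.0, 0.002]
ft_force: [-14.1, 8.5, 30.5]
gripper_width: 20.8
grasp_force: 93.4
the job is handed in; nothing more can be done
None
```

I pressed the knob, let it spring back and twisted it to its stop, then set the small orange upper half on both dowels and handed in while holding it shut with about 30 N; the job took about 21 s, and no verdict came back.

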